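# Slide a burnisher off its rack into the tool block

## Robot

A 6-joint arm with a two-finger parallel gripper is mounted at the origin on the work surface. World frame = base frame: x ahead of the robot, y to its left, z up, the work surface at z = 0. Lengths are in mm, angles in rad, forces in N, time in s.
With the tool pointing down it reaches from about 400 to 925 mm from the base axis. Payload 12.5 kg.
Tool frame: the origin (TCP) lies at the very end of the fingers, on their centre line; the grasp point (between the pads) lies 19 mm behind it (env.tcp_to_grasp is the distance from the TCP to the grasp point, in mm); z points along the fingers, x is the direction in which the jaws open and shut, and the axes are right-handed (so a half turn about z gives the same grasp; the last joint's range is limited). The gripper opens to 95 mm and grips with 3 to 60 N. Pads are 20 mm wide; open, the fingers measure 119 mm over their backs; the gripper's body (75 mm by 180 mm) begins 59 mm behind the grasp point.
Start: joints at [-0.106, 0.491, 1.559, -0, 1.092, -0.106], TCP at [625.017, 0.021, 214.661] pointing down, gripper open.
Joint ranges: [-3.1, 3.1], [-0.84, 2.19], [0.05, 2.79], [-1.13, 4.28], [0.06, 2.93], [-2.69, 2.69]. Speed limits (rad/s): [2.22, 2.22, 2.79, 3.14, 3.14, 3.14].

## Interface

Orientations are given as [roll, pitch, yaw] about the fixed x, y, z axes, in that order (R = Rz(yaw) Ry(pitch) Rx(roll)).
In Python, from cell import env, vision, job gives the robot as it stands.
- The arm moves only by the shell command python3 -m pendant 'ROWS' [OPENING]. ROWS is JSON, a list of rows, each a list of 4 numbers: the shift along the tool's x, y, z in mm, then the turn about the tool's z in degrees. In form: [[tx, ty, tz, turn], ...]. A call has 1 to 8 rows; each row is the pose to reach, as a shift and turn from the pose measured when the call began, along the tool's axes at that moment; what a row does not reach only later rows make up. A row lasts 1/8 s, in which the tool goes at most 62.5 mm and 10.7 degrees, less where a joint would pass 70% of its speed; a pose out of reach is approached as far as the arm can. A call with a gripper value outside its range is refused whole. OPENING is the closure, from 0 (fully open) to 1 (shut), set as the call begins (- or left out, the last holds). The fingers move at their own pace and stop on an object; the grip force is fixed at half the most. Time passes only in rows, so rows that repeat a pose let the fingers close. It gives the time, the measured TCP pose, the force and the opening at its end, in the units of the state.
- env.state(): the state, without advancing time (a new reading comes with each control period).
- vision.read_camera(name): name is "scene" or "side" or "wrist"; returns a dict with "pixels" (400x640x3 uint8, red, green, blue), "intrinsics" (3x3 intrinsics, pixels), "R" (3x3) and "t" (3): a world point X has camera coordinates R X + t; the wrist camera has in their place "tool_from_camera" (4x4, takes a point from camera to tool coordinates, whose origin is the TCP and whose axes are the tool frame's). Camera axes: x right, y down, z forward; pixel columns grow to the right and rows downward; lengths in mm; the calibration is good to about 2 mm. The wrist camera is an equidistant fisheye: a pixel r from the principal point sees the ray r / f radians off the axis. A picture is of the moment at which its call begins: read the wrist's pose just before it. There is no depth.
- job.job_done(): hands the job in, once; it reports no verdict.
Trained networks look in a picture, given as the dict that the camera call returned (one of the last four; its "shot" number tells which), for a name from the list of things; names that differ only in an ending like _2 or _b are one class to them, and where a whole thing is asked for, a point or a joint stands for the part that bears it (a point fixed in the world has none). Each returns a list of dicts, best first, with "confidence" (0 to 1); they miss things now and then, are a little off and sometimes report something else, mostly with a low value. They report only what shows in the picture. A call takes as long as a camera call. They do not tell look-alikes from the thing itself.
- vision.find_in(picture, query): "at" ([x, y, z] in mm, in the coordinates of the camera as it stood for that picture, good to about 4 mm: the middle of the surface that is visible of it).
- vision.regions_of(picture, query): "pixels" (400x640 bool, what is visible of it).
The state is a dict: "t": time; "joints": joint angles; "qvel": joint speeds; "tau": joint torques, N m; "eef_pos": TCP position; "tcp_rot": TCP orientation; "ft_force": force on the tool from outside, world axes, zero at the start; "moment": the same for the moment, N m; "opening": opening from 0.0 (shut) to 1.0 (fully open).
Only numpy, scipy, OpenCV 4.12 (cv2) and the standard library are available. Lean on these libraries where they do the work, as an engineer would, in place of code of your own. Each camera call takes 0.05 s, during which the arm holds its last target.

## Task

Put the round burnisher away in the slotted wooden tool block. Slide the block across the bench until it stands snug and square against the open front of the rack, its slot centred under the end of the lane in which the burnisher lies; then, without picking the burnisher up, slide it along its lane until it tips over the lip and drops steel head first to the bottom of the slot. Leave the flat rasp in its lane and the other things on the bench where they are.

Things in the scene. Friction and masses are not known exactly. Their poses are not given: they have to be found in the camera images.
- rack: Fixed wooden rack, 236 (its x) x 190 (y). Origin: underside centre; z up. Two lanes along x, centred at y = -40 and +40, open at the -x end. Lane floor 135 high, from the lip edge x = -108 to a tall back board at x = +110 (top 262 high). Strips 8 high, 34 apart, bound each lane. Flat front face below the lanes at x = -98; the lip overhangs it by 10, underside 125 high.
- lane_a (a point): Middle of the lip edge (floor level, 135 above the bench) of the rack's lane at its y = -40; axes as the rack. Tools lie with their tail 38 to 48 from the back board: too little for most grippers standing upright, so reach behind the tail with tilted fingers, the hand leaning towards the open end.
- lane_b (a point): The same for the rack's lane at its y = +40
- burnisher_center (a point): Round burnisher: cylinder 160 long, 28 diameter, about 0.3 kg, 55 of it a steel head, the rest dark wood. Lies loose in either lane, head towards the open end, 10 to 20 short of the lip edge. Point: its centre; x runs along it from head to tail. Balance point about 37 from the head's end: it tips by itself once the head is that far past the lip, unless its tail is held down.
- burnisher_head (a point): Centre of the end face of the burnisher's steel head, 80 from its centre; axes as burnisher_center
- rasp_center (a point): Flat rasp in the other lane, 160 x 30, blade 9 and wooden handle 14 thick; point half-way along, 6 above its underside; x along it. To be left there.
- block: Loose wooden block, 85 (its x) x 90 (y) x 100 high, about 0.8 kg, slides when pushed or dragged. Origin: underside centre; z up. Central slot, open on top: 60 along x, 40 along y, 88 deep; walls 12.5 thick at the x ends (can be pinched from above, one finger in the slot), 25 at the y sides. x within 0.7 rad of the rack's x at the start; as good either way round.
- block_mouth (a point): Centre of the block's slot at the top rim, 100 above its underside; axes as the block
- glue: Glue bottle, 68 diameter, 175 high; origin under its centre. Bystander.
- tin: Amber glass jar, 64 diameter, 75 high; origin under its centre. Bystander.
- sandal_l: Cork sandal 240 x 80 lying on the bench, strap 65 high. Bystander.
- hammer: Hammer lying on the bench. Bystander.
- sander: Cork sanding block 100 x 60 x 38. Bystander.
- roll: Upright paper roll, 60 diameter, 50 high. Bystander.
- burnisher: The same burnisher; origin on its underside, 14 below its centre as it lies, axes as burnisher_center
Mind the look-alikes: they are no part of the job. Of the things shaped like the block, the wooden one is meant.

How it is judged (in metres and radians):
On the way:
1. the block stands against the rack's front (within 8 mm) and square to it (0.12 rad), its slot centred within 12 mm on the burnisher's lane, while the burnisher still lies in that lane (x of block_mouth in the frame of rack between -0.1505 and -0.135 m and angle between the x axis of block and the x axis of rack, either way round below 0.12 rad and height (world z) of burnisher_center above 0.14 m and angle between burnisher_center's own x axis and vertical above 1.4 rad and ((y of burnisher_center in the frame of rack between -0.06 and -0.02 m and y of block_mouth in the frame of rack between -0.052 and -0.028 m) or (y of burnisher_center in the frame of rack between 0.02 and 0.06 m and y of block_mouth in the frame of rack between 0.028 and 0.052 m))), for 0.2 s.
At the end, for the whole second after the job is handed in: Burnisher at rest, head down at the bottom of the slot (head end within 35 mm of the block's underside, lean under 0.5 rad); block upright, at most 22 mm from the rack's front; rasp in its lane (moved under 25 mm), bystanders moved under 30 mm (z of burnisher_head in the frame of block between 0 and 0.035 m and x of burnisher_head in the frame of block between -0.032 and 0.032 m and y of burnisher_head in the frame of block between -0.022 and 0.022 m and angle between burnisher_center's own x axis and vertical below 0.5 rad and angle between block's own z axis and vertical below 0.1 rad and height (world z) of block below 0.006 m and linear speed of burnisher below 0.03 m/s and linear speed of block below 0.02 m/s and x of block_mouth in the frame of rack between -0.165 and -0.135 m and height (world z) of rasp_center above 0.13 m and distance of rasp_center from where it was at the start of the episode below 0.025 m and distance of each of glue, tin, sandal_l, hammer, sander, roll from where it was at the start of the episode below 0.03 m); the robot touches nothing.
It fails at once if the burnisher is picked up (its centre more than 90 mm above where it lies in the lane) (height (world z) of burnisher_center above 0.24 m).
It fails at once if the burnisher leaves the rack and ends up on the bench (height (world z) of burnisher_head below 0.06 m and not (horizontal distance between burnisher_head and block below 0.06 m)).
It fails at once if the rasp is pushed more than 25 mm along or out of its lane (distance of rasp_center from where it was at the start of the episode above 0.025 m).
It fails at once if a bystander on the bench is moved more than 30 mm (distance of any of glue, tin, sandal_l, hammer, sander, roll from where it was at the start of the episode above 0.03 m).
It fails at once if the block is tipped over (angle between block's own z axis and vertical above 0.4 rad).
It also fails if it takes over 61 s, if anything falls off the work surface, if the arm or the gripper's body presses on something with over 40 N, if the wrist force passes 120 N, or if a joint passes its speed limit or range.

## Working session

There is one attempt and no reset: what is moved stays moved. The work goes in short steps, Python scripts to look and compute and a shell command to move; the robot and the scene stay as the last step left them, time stands still between calls to the robot, and variables do not carry over. Pictures are saved under pics/ and viewed, and the job is handed in when it is done.

```bash
ls; mkdir -p pics
python3 - <<'E'
from cell import env, vision, job
import cv2,json
print(env.state())
for n in ("scene","side","wrist"):
    p=vision.read_camera(n)
    cv2.imwrite(f"pics/{n}0.png",p["pixels"][:,:,::-1])
    print(n,{k:(v.tolist() if hasattr(v,'tolist') else v) for k,v in p.items() if k!="pixels"})
    if n!="wrist":
        import numpy as np
        R=np.array(p["R"]);t=np.array(p["t"])
        for q in ("rack","block","burnisher","rasp_center","burnisher_head","block_mouth","glue","tin","roll","sander","hammer","sandal_l","lane_a"):
            try:
                r=vision.find_in(p,q)
                for d in r[:4]: print(n,q,round(d["confidence"],2),(R.T@(np.array(d["at"])-t)).round())
            except Exception as e: print(q,e)
E
```

```text
pics
{'t': 0.0, 'joints': array([-1.05589121e-01,  4.91541133e-01,  1.55944956e+00, -1.39345694e-05,
        1.09166909e+00, -1.05585154e-01]), 'qvel': array([ 3.78425443e-04,  7.16274881e-05,  3.96756245e-04, -4.82324337e-04,
       -5.20976289e-04,  3.11948911e-04]), 'tau': array([-9.52334158e-04, -6.12640929e+01, -2.58175153e+01,  6.92750537e-02,
        4.83079045e-02, -1.38641695e-05]), 'eef_pos': array([6.24763583e+02, 5.11984134e-02, 2.14073151e+02]), 'tcp_rot': array([-3.14149248e+00,  1.06248835e-03,  2.51759510e-06]), 'ft_force': array([-0.3946993 , -0.34495249, -0.53139683]), 'moment': array([-0.04460489, -0.01233904,  0.02689175]), 'opening': 1.0016564103424426}
scene {'intrinsics': [[400.1075463757192, 0.0, 321.10379919756474], [0.0, 400.1075463757192, 197.02414385395318], [0.0, 0.0, 1.0]], 'R': [[-0.504535292149765, 0.8631990199711077, 0.018209637455779696], [0.5472663821212557, 0.3360447502195465, -0.7665333866504414], [-0.6677901212022108, -0.37677762376606483, -0.6419462409376152]], 't': [422.227747937791, -169.20034710836612, 1604.855367595694], 'shot': 1}
scene rac
[... 1380 characters left out ...]
 -174.   73.]
side glue 0.81 [796.  98.  81.]
side tin 0.62 [ 369. -331.   50.]
side roll 0.62 [389. 111.  44.]
side sander 0.7 [744. -18.  34.]
side hammer 0.9 [ 646. -404.   21.]
side sandal_l 0.57 [ 764. -179.   22.]
side lane_a 0.57 [522. 212. 133.]
wrist {'intrinsics': [[309.70691628693146, 0.0, 321.0351680245545], [0.0, 309.70691628693146, 194.51733845243172], [0.0, 0.0, 1.0]], 'tool_from_camera': [[0.999998883794865, -0.0006512694841987783, 0.001344714497746179, -1.3259581169451362], [0.0002790724047368268, 0.9655778300377106, 0.2601141600494986, -72.87822547395058], [-0.001467830921602264, -0.2601134944360292, 0.9655769340061208, -169.1527330974398], [0.0, 0.0, 0.0, 1.0]], 'shot': 3}
```

View pics/scene0.png

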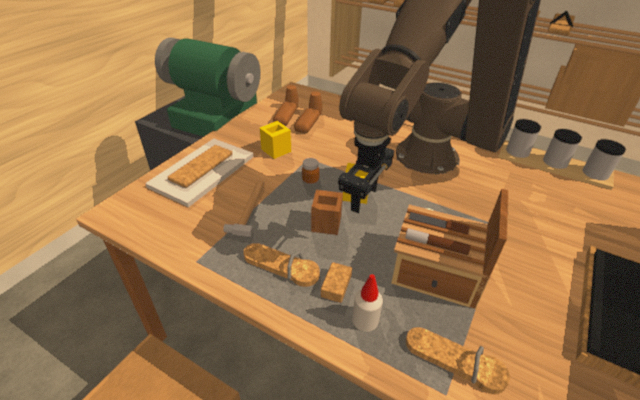

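View pics/side0.png

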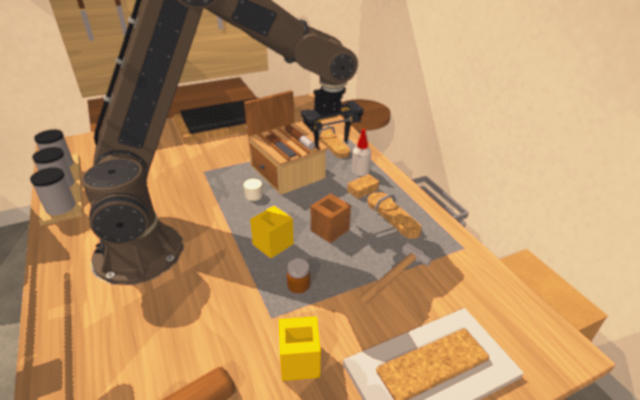

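View pics/wrist0.png

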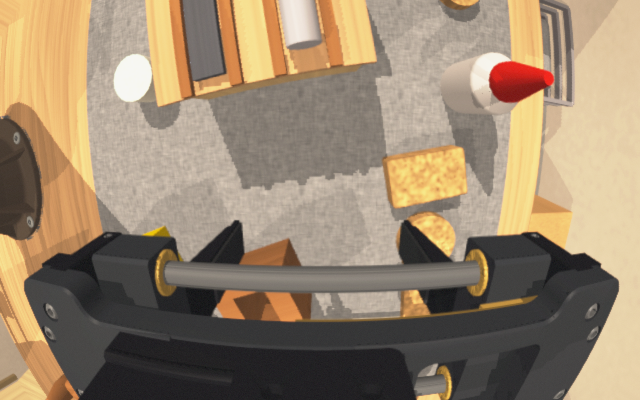

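The wooden block shows at scene (327,211), side (330,217) and wrist (265,280). Its look-alikes are the yellow blocks at scene (276,140) and (355,185), side (272,232) and (299,347). The burnisher has a light steel head and lies in the lane with larger x, at scene (430,238) and wrist (300,20). The rasp is in the other lane, at wrist (205,40). Next I'll take close crops.

```bash
cat > h.py <<'E'
import cv2,numpy as np
from cell import env,vision,job
from scipy.spatial.transform import Rotation as Rn
def T(st=None):
    st=st or env.state(); M=np.eye(4); M[:3,:3]=Rn.from_euler('xyz',st['tcp_rot']).as_matrix(); M[:3,3]=st['eef_pos']; return M
def grab(n):
    st=env.state(); p=vision.read_camera(n)
    if n=="wrist":
        p["W"]=T(st)@np.array(p["tool_from_camera"])
    else:
        W=np.eye(4); R=np.array(p["R"]); W[:3,:3]=R.T; W[:3,3]=-R.T@np.array(p["t"]); p["W"]=W
    p["n"]=n; return p
def ray(p,u,v):
    K=np.array(p["intrinsics"]); a=np.array([(u-K[0,2])/K[0,0],(v-K[1,2])/K[1,1]])
    if p["n"]=="wrist":
        r=np.hypot(*a); d=np.array([*(a/r*np.sin(r)),np.cos(r)])
    else: d=np.array([*a,1.])
    return p["W"][:3,3],p["W"][:3,:3]@d
def onz(p,u,v,z):
    o,d=ray(p,u,v); return o+d*(z-o[2])/d[2]
def proj(p,X):
    X=np.atleast_2d(X); K=np.array(p["intrinsics"]); c=(X-p["W"][:3,3])@p["W"][:3,:3]
    if p["n"]=="wrist":
        rho=np.hypot(c[:,0],c[:,1]); th=np.arctan2(rho,c[:,2]); s=th/np.maximum(rho,1e-9)
        return np.c_[c[:,0]*s*K[0,0]+K[0,2],c[:,1]*s*K[1,1]+K[1,2]]
    return np.c_[c[:,0]/c[:,2]*K[0,0]+K[0,2],c[:,1]/c[:,2]*K[1,1]+K[1,2]]
def pose(x,y,a):
    M=np.eye(4); M[:2,:2]=[[np.cos(a),-np.sin(a)],[np.sin(a),np.cos(a)]]; M[:2,3]=x,y; return M
def tf(M,P): return np.atleast_2d(P)@M[:3,:3].T+M[:3,3]
def rect(x0,x1,y0,y1,z): return np.array([[x0,y0,z],[x1,y0,z],[x1,y1,z],[x0,y1,z]],float)
def blk(): return [rect(-42.5,42.5,-45,45,100),rect(-30,30,-20,20,100),rect(-42.5,42.5,-45,45,0)]
def rck():
    L=[rect(-108,110,y-17,y+17,135) for y in(-40,40)]
    return L+[rect(-108,118,-95,95,135),rect(-98,118,-95,95,0)]
def crop(p,x0,y0,x1,y1,s,name,polys=[],dense=12):
    im=cv2.resize(p["pixels"][y0:y1,x0:x1,::-1],None,fx=s,fy=s,interpolation=cv2.INTER_CUBIC)
    for P,col in polys:
        Q=np.vstack([np.linspace(P[i],P[(i+1)%len(P)],dense) for i in range(len(P))])
        uv=((proj(p,Q)-[x0,y0]+.5)*s).astype(int)
        cv2.polylines(im,[uv.reshape(-1,1,2)],True,col,1)
    for g in range((x0//20+1)*20,x1,20):
        cv2.putText(im,str(g),(int((g-x0)*s),10),0,.35,(255,0,255),1);cv2.line(im,(int((g-x0)*s),12),(int((g-x0)*s),18),(255,0,255),1)
    for g in range((y0//20+1)*20,y1,20):
        cv2.putText(im,str(g),(0,int((g-y0)*s)+4),0,.35,(255,0,255),1);cv2.line(im,(24,int((g-y0)*s)),(30,int((g-y0)*s)),(255,0,255),1)
    cv2.imwrite(f"pics/{name}.png",im)
E
python3 - <<'E'
from h import *
p=grab("scene"); crop(p,300,170,520,310,3.6,"sc1")
p=grab("side"); crop(p,230,80,360,250,3.5,"si1")
E
```

```text
(no output)
```

View pics/sc1.png

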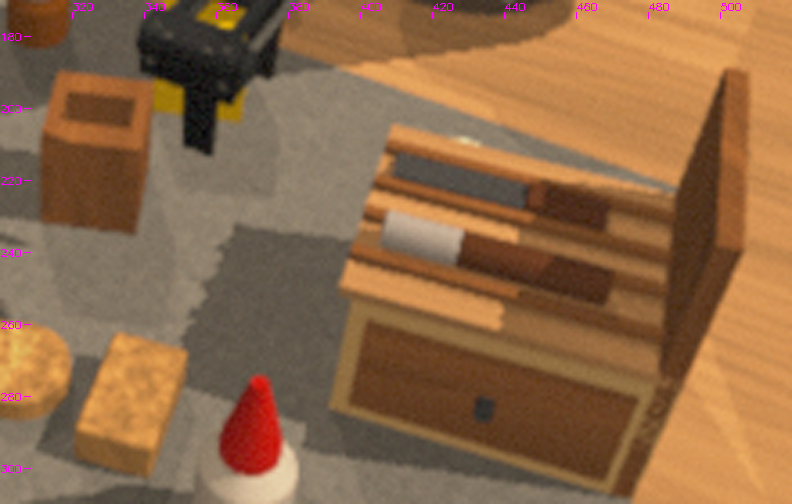

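View pics/si1.png

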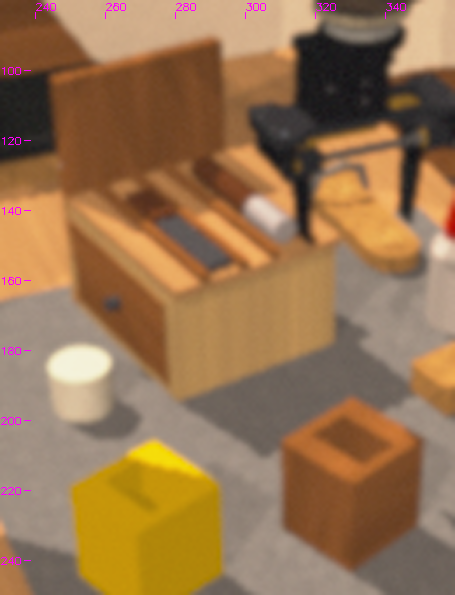

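```bash
cat > fit1.py <<'E'
from h import *
from scipy.optimize import least_squares
P={n:grab(n) for n in("scene","side","wrist")}
print("raw", onz(P["wrist"],155,105,135), onz(P["wrist"],375,63,135))
R=[("scene",394,251,-108,-95,135),("scene",406,205,-108,95,135),("scene",392,283,-98,-95,0),
("side",279,164,-108,95,135),("side",325,147,-108,-95,135),("side",281,194,-98,95,0),("side",325,179,-98,-95,0),
("wrist",155,105,-108,95,135),("wrist",375,63,-108,-95,135)]
def res(q,S):
    M=pose(*q); return np.concatenate([proj(P[n],tf(M,[x,y,z]))[0]-[u,v] for n,u,v,x,y,z in S])
r=least_squares(res,[550,230,1.6],args=(R,),x_scale=[10,10,.1]); print("rack",r.x.round(3),r.fun.reshape(-1,2).round(1).tolist())
print("lane_a end",tf(pose(*r.x),[-108,-40,135]))
# block corners: unlabelled -> footprints
for n,u,v,z in [("scene",316,190,100),("scene",342,193,100),("scene",339,212,100),("scene",313,209,100),("scene",311,231,0),("scene",338,235,0),
 ("side",331,194,100),("side",350,207,100),("side",331,218,100),("side",312,206,100),("side",331,243,0)]:
    print(n,z,onz(P[n],u,v,z)[:2].round())
B=[("side",331,194),("side",350,207),("side",331,218),("side",312,206),("scene",316,190),("scene",342,193),("scene",339,212),("scene",313,209)]
def resb(q):
    C=tf(pose(*q),blk()[0]); out=[]
    for n,u,v in B:
        d=proj(P[n],C)-[u,v]; out.append(d[np.argmin((d**2).sum(1))])
    return np.concatenate(out)
b=min((least_squares(resb,[570,-160,a],x_scale=[10,10,.1]) for a in(.9,1.2,1.5,1.8,2.1)),key=lambda s:s.cost); print("block",b.x.round(3),b.cost,b.fun.reshape(-1,2).round(1).tolist())
y=[(c,(0,255,0)) for c in [tf(pose(*r.x),c) for c in rck()]]+[(c,(255,255,0)) for c in [tf(pose(*b.x),c) for c in blk()]]
crop(P["scene"],300,170,520,310,3.6,"sc2",y)
crop(P["side"],230,80,360,250,3.5,"si2",y)
crop(P["wrist"],90,0,480,320,2,"wr2",y)
E
python3 fit1.py
```

```text
raw [478.93657656  86.99031762 135.        ] [667.12558186 114.49733066 135.        ]
rack [557.074 207.346   1.725] [[-0.1, -2.9], [3.3, -1.5], [-1.1, -0.7], [0.2, -1.2], [1.9, -0.0], [-1.4, 0.6], [-0.3, -1.1], [0.8, 1.0], [0.5, -0.8]]
lane_a end [[613.17291352 106.76303874 135.        ]]
scene 100 [ 531. -199.]
scene 100 [ 501. -122.]
scene 100 [584. -88.]
scene 100 [ 613. -161.]
scene 0 [ 609. -170.]
scene 0 [581. -89.]
side 100 [580. -97.]
side 100 [ 603. -180.]
side 100 [ 528. -203.]
side 100 [ 501. -128.]
side 0 [ 531. -201.]
block [ 555.193 -145.974    1.943] 11.48533881797828 [[-0.5, -1.3], [1.3, -2.8], [0.2, -0.2], [-1.7, -0.7], [-0.3, -0.7], [0.4, -0.7], [-0.1, -0.7], [-2.3, -1.1]]
```

View pics/sc2.png

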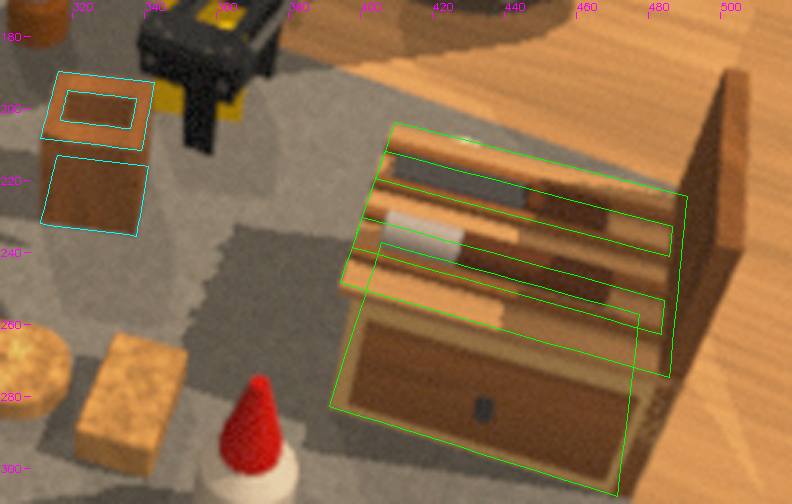

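View pics/wr2.png

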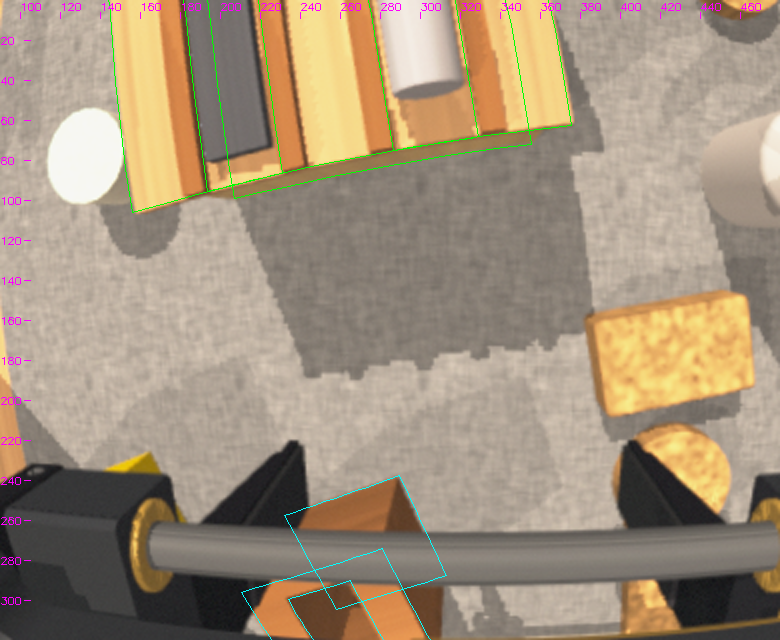

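View pics/si2.png

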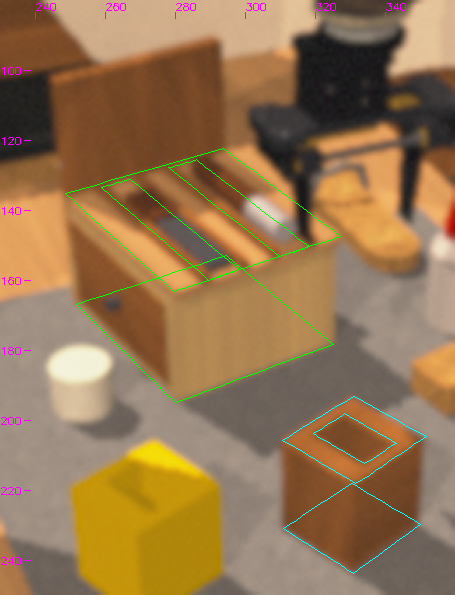

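The fitted outlines match the picture. The rack is at (557, 207), yaw 1.725. The burnisher is in lane_a at wrist (300,20), with the rasp in the other lane. The wooden block is at (555, −146), yaw 1.943; its rim corners are at side (331,194), (350,207), (331,218) and (312,206). I'll move above the block's −x side wall with the jaws along the block's y axis and half closed.

```bash
python3 -m pendant '[[-30,50,0,-10],[-60,105,0,-21.3],[-94,172,20,-21.3],[-94,172,50,-21.3],[-94,172,50,-21.3],[-94,172,50,-21.3]]' 0.45
python3 - <<'E'
from h import *
p=grab("wrist"); st=env.state(); print(st["eef_pos"],st["tcp_rot"],st["opening"])
y=[(tf(pose(555.2,-146,1.943),c),(255,255,0)) for c in blk()[:2]]
crop(p,0,0,640,400,1.2,"wr3",y)
p=grab("scene"); crop(p,240,120,420,270,4,"sc3",y)
E
```

```text
t: 2.45
eef_pos: [531.8, -171.5, 165.6]
tcp_rot: [3.141, -0.001, 0.372]
ft_force: [0.4, 1.0, 0.4]
opening: 0.551
[ 532.01366602 -171.29383718  165.82129455] [ 3.14049858e+00 -1.28451955e-03  3.72768177e-01] 0.5525438493076573
```

View pics/wr3.png

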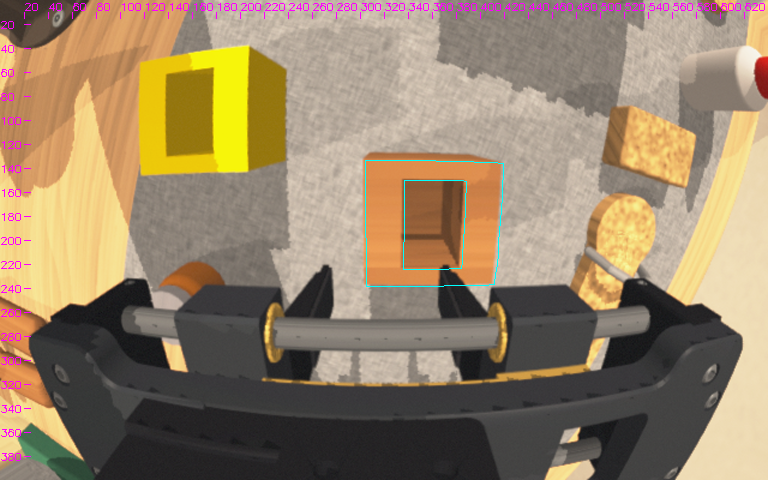

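View pics/sc3.png

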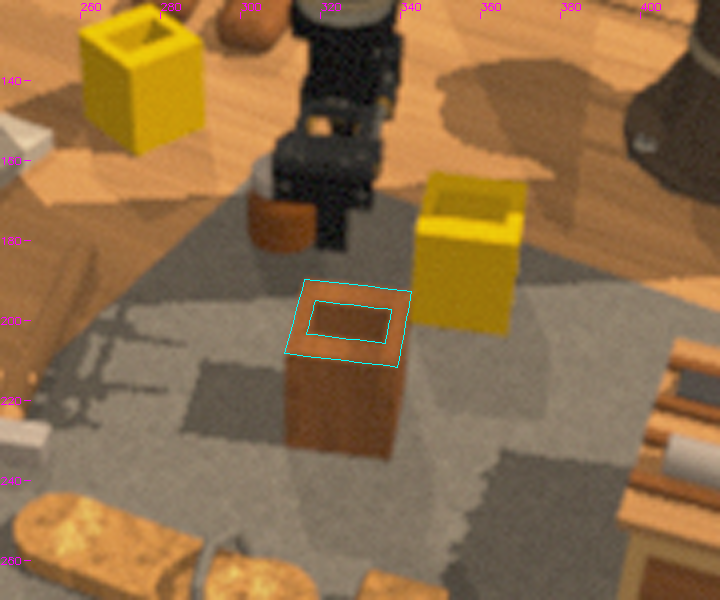

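The picture shows the wooden block with its slot at wrist (355,190), and the slot finger lines up over it. Descending.

```bash
python3 -m pendant '[[-1.5,0,30,0],[-1.5,0,60,0],[-1.5,0,75,0],[-1.5,0,90,0],[-1.5,0,90,0],[-1.5,0,90,0]]' 0.45
python3 - <<'E'
from h import *
p=grab("wrist"); crop(p,200,60,500,300,2.4,"wr4")
p=grab("side"); crop(p,260,150,400,270,4.5,"si4")
E
```

```text
t: 3.3
eef_pos: [531.2, -171.9, 76.5]
tcp_rot: [3.14, -0.002, 0.373]
ft_force: [0.8, -0.5, -0.6]
opening: 0.555
```

View pics/wr4.png

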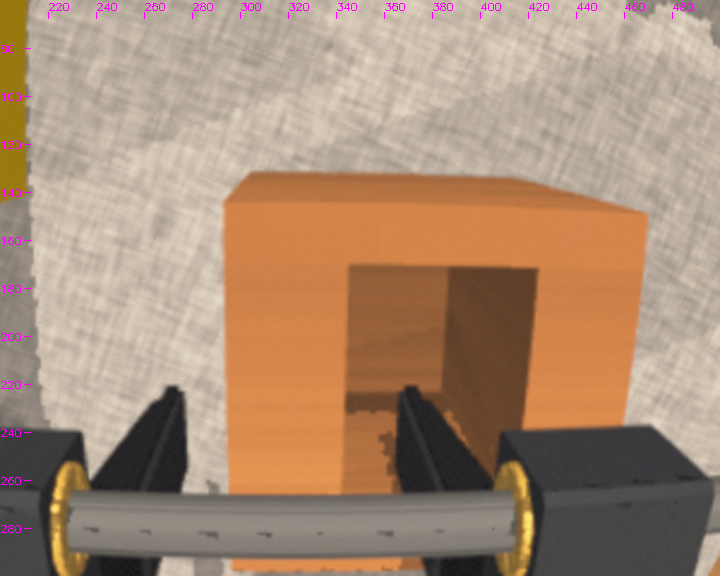

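View pics/si4.png

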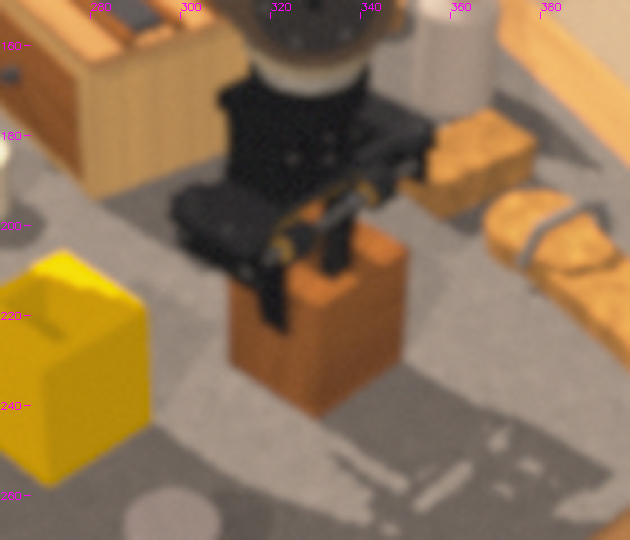

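The fingers straddle the wall: one is in the slot at wrist (370,225), one outside at (270,225). Closing.

```bash
python3 -m pendant '[[0,0,0,0],[0,0,0,0],[0,0,0,0],[0,0,0,0],[0,0,0,0],[0,0,0,0]]' 1.0
python3 - <<'E'
from h import *
p=grab("wrist"); crop(p,200,60,500,300,2.4,"wr5"); st=env.state(); print(st['eef_pos'],st['tcp_rot'],st['opening'])
# rim corners
E
```

```text
t: 4.15
eef_pos: [530.8, -172.1, 76.7]
tcp_rot: [3.14, -0.002, 0.373]
ft_force: [-4.4, -2.6, 4.8]
opening: 0.263
[ 530.82795171 -172.12145577   76.68062607] [ 3.13953508e+00 -1.68862685e-03  3.73176454e-01] 0.26543934617946074
```

View pics/wr5.png

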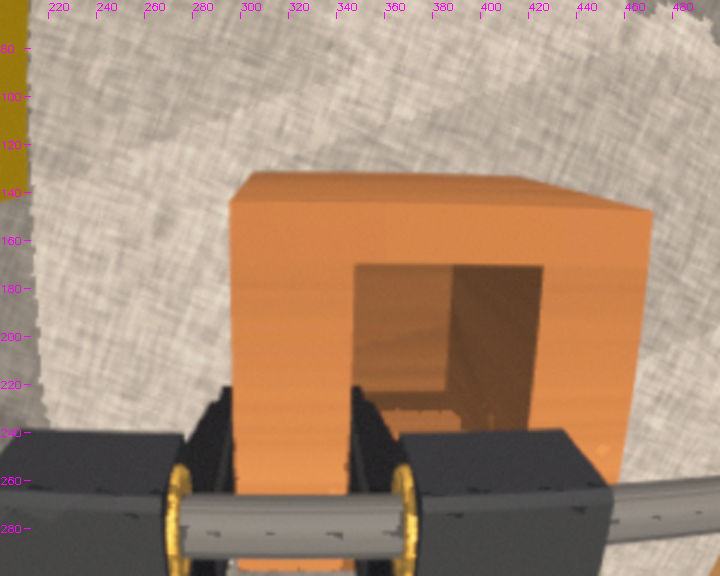

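```bash
cat > bm.py <<'E'
from h import *
import sys
# front rim corners in wrist image -> rack frame
def bm(p,pts):
    Rk=pose(557.074,207.346,1.725)
    W=T()
    C=[onz(p,u,v,100) for u,v in pts]
    for c in C: print("world",c.round(1),"rack",((np.linalg.inv(Rk)@[*c,1])[:2]).round(1),"tool",((np.linalg.inv(W)@[*c,1])[:2]).round(1))
    d=C[1]-C[0]; print("len",np.hypot(d[0],d[1]).round(1),"yaw",np.arctan2(d[1],d[0]).round(3),"rack yaw-90",round(1.725-np.pi/2,3))
E
python3 - <<'E'
from bm import *
p=grab("wrist"); bm(p,[(296,144),(471.7,148)])
E
```

```text
world [ 497.4 -122.1  100. ] rack [-316.4  109.6] tool [-12.9 -58.7]
world [580.3 -89.7 100. ] rack [-297.1   22.7] tool [ 76.1 -58.6]
len 89.0 yaw 0.372 rack yaw-90 0.154
```

```bash
python3 -m pendant '[[12,-16,0,2],[29,-39,0,4],[47,-63,0,6],[65,-87,0,8],[83,-111,0,10],[101,-136,0,12],[118,-159,0,12.5],[135,-181,0,12.5]]' 1.0
python3 - <<'E'
from h import *
p=grab("wrist"); crop(p,200,0,500,300,2,"wr6"); st=env.state(); print(st['eef_pos'],st['tcp_rot'],st['opening'])
E
```

```text
t: 5.25
eef_pos: [590.7, 45.6, 77.0]
tcp_rot: [3.139, -0.002, 0.155]
ft_force: [-9.9, -28.2, 28.6]
opening: 0.258
[591.58596207  48.54428753  76.87217811] [ 3.13980198 -0.0032306   0.15606693] 0.2604340698764484
```

View pics/wr6.png

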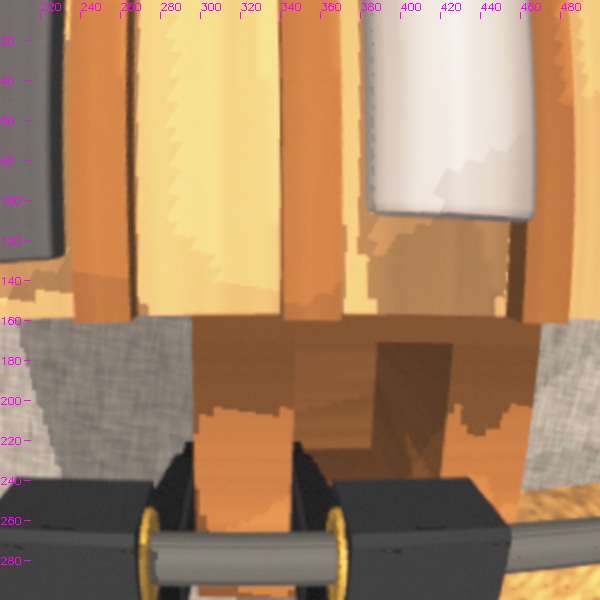

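Run:
```python
from h import *
p=grab("wrist"); W=T()
f=lambda u,v,z:((np.linalg.inv(W)@[*onz(p,u,v,z),1])[:2]).round(1)
Rk=pose(557.074,207.346,1.725)
for u,v,z in [(371,80,143),(462,80,143),(371,79,135),(265,80,143),(330,79,135),(297,104,100),(452,104,100)]: print(u,v,z,f(u,v,z),(np.linalg.inv(Rk)@[*onz(p,u,v,z),1])[:2].round(1))
print("blockctr rack",np.linalg.inv(Rk)@W@[32,-16.2,0,1], env.state()['ft_force'], env.state()['tcp_rot'])
```

```text
371 80 143 [ 15.7 -85.1] [-77.7 -24.6]
462 80 143 [ 48.8 -87.6] [-75.1 -57.6]
371 79 135 [ 17.  -86.4] [-76.4 -25.9]
265 80 143 [-19.2 -85.2] [-77.7  10.3]
330 79 135 [  2.4 -86. ] [-76.8 -11.4]
297 104 100 [-11.9 -78.1] [-84.8   2.8]
452 104 100 [ 64.  -80.7] [-82.1 -73.1]
blockctr rack [-146.63738429  -41.29599965   76.79950503    1.        ] [0.79805008 8.90010666 7.67838255] [ 3.14060984 -0.00369837  0.1565293 ]
```

Run:
```python
from h import *
p=grab("wrist"); Rk=pose(557.074,207.346,1.725)
B=pose(*(T()@[32,-16.2,0,1])[:2],.1555+np.pi/2)
y=[(tf(Rk,c),(0,255,0)) for c in rck()[:3]]+[(tf(B,c),(255,255,0)) for c in blk()[:2]]
crop(p,200,0,500,300,2,"wr7",y)
```

```text
(no output)
```

View pics/wr7.png

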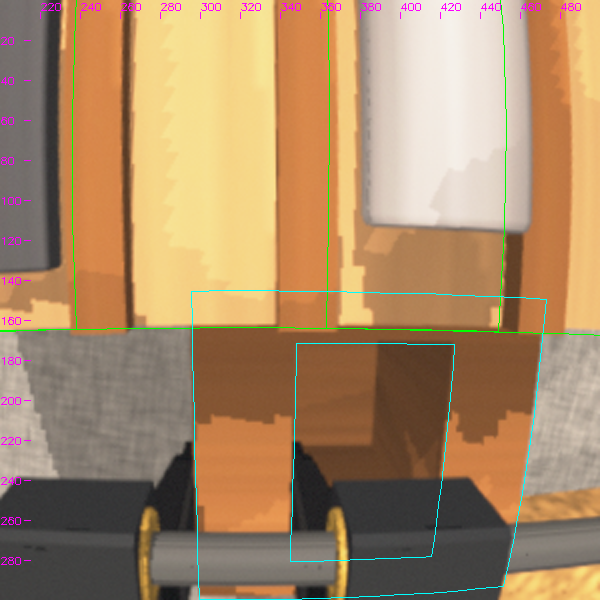

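Lane and lip overlays match within about 1 mm, and the block sits about 6 mm short of the rack front at lane y ≈ −41. Now I'll press it snug.

```bash
python3 -m pendant '[[0,-2,0,0],[0,-4,0,0],[0,-6,0,0],[0,-6,0,0]]' 1.0; python3 -m pendant '[[0,-1,0,0],[0,-2,0,0],[0,-3,0,0],[0,-3,0,0]]' 1.0
python3 - <<'E'
from h import *
Rk=pose(557.074,207.346,1.725)
print(env.state()['eef_pos'],env.state()['ft_force'],env.state()['tcp_rot'],(np.linalg.inv(Rk)@T()@[32,-16.2,0,1]).round(1))
E
```

```text
t: 5.9
eef_pos: [590.1, 52.2, 76.7]
tcp_rot: [3.14, -0.004, 0.156]
ft_force: [0.9, -5.0, 2.4]
opening: 0.262
t: 6.4
eef_pos: [589.9, 54.4, 76.7]
tcp_rot: [3.14, -0.004, 0.156]
ft_force: [1.4, -6.9, 1.3]
opening: 0.259
[589.88131858  54.43741505  76.66946282] [ 1.370375   -6.9306498   1.33729871] [ 3.13975943 -0.00404654  0.15562772] [-139.9  -40.9   76.8    1. ]
```

```bash
python3 -m pendant '[[0,-1,0,0],[0,-2,0,0],[0,-3,0,0],[0,-3,0,0]]' 1.0
python3 - <<'E'
from h import *
Rk=pose(557.074,207.346,1.725)
print(env.state()['eef_pos'],env.state()['ft_force'],env.state()['tcp_rot'],(np.linalg.inv(Rk)@T()@[32,-16.2,0,1]).round(1))
p=grab("side"); crop(p,240,80,380,220,4.2,"si8")
E
```

```text
t: 6.9
eef_pos: [590.1, 54.6, 76.7]
tcp_rot: [3.137, -0.005, 0.156]
ft_force: [3.6, -22.5, 1.2]
opening: 0.262
[590.05430479  54.60667876  76.72080052] [  3.55168338 -22.47786691   1.19845636] [ 3.13654172 -0.00457807  0.15598922] [-139.7  -41.1   76.8    1. ]
```

View pics/si8.png

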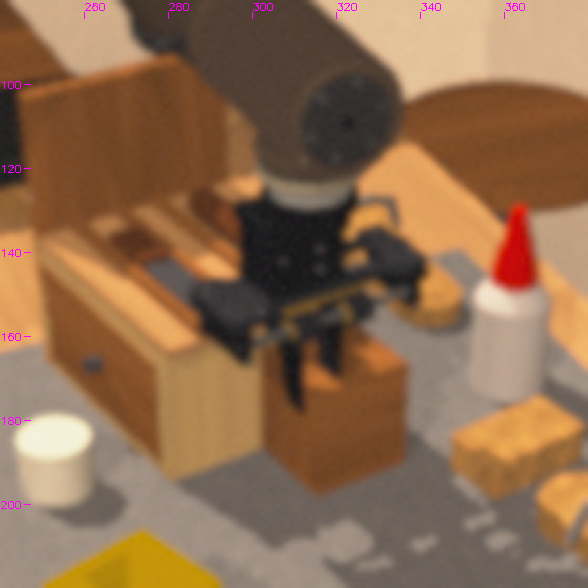

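Contact: force rose to 22 N and motion stopped, with the block estimated at −139.7. Release and rise.

```bash
python3 -m pendant '[[0,0,0,0],[0,0,0,0],[0,0,0,0],[0,0,0,0]]' 0.45; python3 -m pendant '[[0,0,-20,0],[0,0,-50,0],[0,0,-90,0],[0,10,-130,0],[0,20,-130,0],[0,20,-130,0]]' 0.45
python3 - <<'E'
from h import *
p=grab("wrist"); Rk=pose(557.074,207.346,1.725)
print(env.state()['eef_pos'],env.state()['ft_force'],env.state()['opening'])
y=[(tf(Rk,c),(0,255,0)) for c in rck()[:3]]+[(tf(Rk,c+[-140.5,-40,0]),(255,255,0)) for c in blk()[:2]]
crop(p,130,0,530,300,1.9,"wr9",y); crop(p,130,0,530,300,1.9,"wr9b")
E
```

```text
t: 7.45
eef_pos: [589.9, 54.9, 76.6]
tcp_rot: [3.137, -0.004, 0.156]
ft_force: [0.4, 0.2, -0.8]
opening: 0.543
t: 8.2
eef_pos: [592.0, 35.3, 206.0]
tcp_rot: [3.137, -0.004, 0.156]
ft_force: [-0.3, -0.9, -0.4]
opening: 0.549
[591.83229178  35.62204539 205.59222438] [-0.64182787  0.0894914  -0.02278282] 0.5501506360365908
```

View pics/wr9.png

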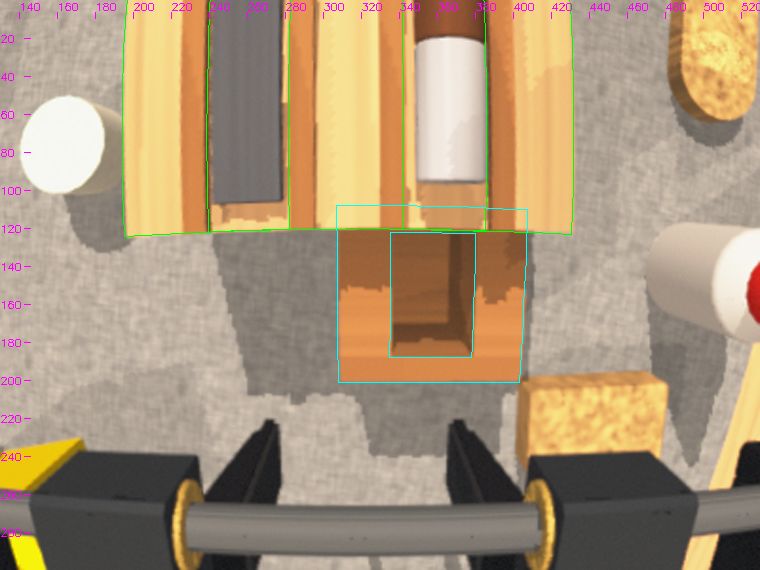

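View pics/wr9b.png

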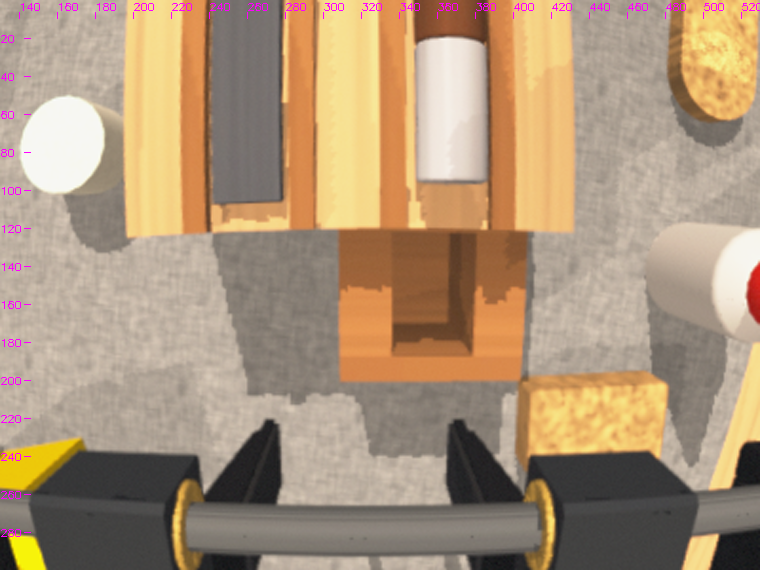

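Run:
```python
from h import *
p=grab("wrist"); Rk=pose(557.074,207.346,1.725); I=np.linalg.inv(Rk)
f=lambda dx,dy,z:(I@[*onz(p,130+dx/1.9,dy/1.9,z),1])[:2].round(1)
print("end",f(452,182,163),f(452,182,156)); 
for z in (149,156): print("L",f(415,150,z),f(488,150,z), f(415,45,z),f(485,45,z))
g=Rk@[-5,-40.8,0,1]; print("target world",g[:2]); 
d=np.linalg.inv(T())@[*g[:2],145.5,1]; print("tool delta to z145.5",d[:3].round(1)); print(T()[:3,3])
```

```text
end [-89.8 -38.7] [-89.5 -39.8]
L [-77.1 -26.6] [-76.  -54.8] [-35.  -26.7] [-33.5 -53.9]
L [-77.8 -26. ] [-76.8 -53.3] [-37.1 -26.1] [-35.6 -52.4]
target world [598.15783986 208.67193466]
tool delta to z145.5 [  33.  -170.    59.3]
[591.81321601  35.85267291 205.43691583]
```

Block is snug, square and centred, its slot at wrist (357,155). The burnisher lies with its head end at (368,96), 18 mm short of the lip. Now I'll straddle the burnisher near its middle.

```bash
python3 -m pendant '[[10,-50,0,0],[22,-100,0,0],[32,-150,0,0],[32.5,-170,0,0],[32.5,-170,20,0],[32.5,-170,40,0],[32.5,-170,40,0],[32.5,-170,40,0]]' 0.45
python3 - <<'E'
from h import *
p=grab("wrist");  Rk=pose(557.074,207.346,1.725); I=np.linalg.inv(Rk)
print(env.state()['eef_pos'],env.state()['ft_force'],(I@T()[:,3]).round(1),env.state()['tcp_rot'])
crop(p,130,0,530,300,1.9,"wr10")
p=grab("side"); crop(p,220,60,380,200,4.2,"si10")
E
```

```text
t: 9.3
eef_pos: [597.8, 208.4, 165.2]
tcp_rot: [3.137, -0.002, 0.156]
ft_force: [0.5, 0.0, 0.7]
opening: 0.549
[597.92821495 208.47834118 165.46970113] [-0.00780977  0.92221603 -0.91426112] [ -5.2 -40.5 165.5   1. ] [ 3.13743860e+00 -3.02948885e-03  1.55631155e-01]
```

View pics/wr10.png

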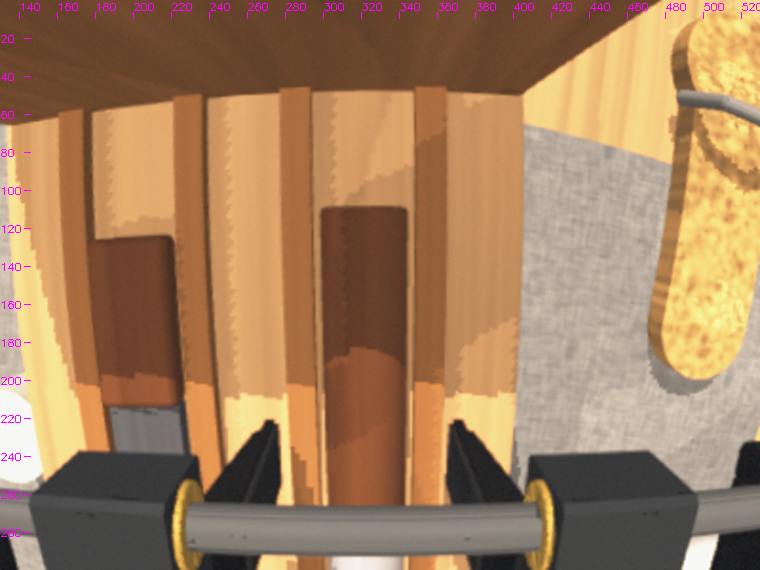

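View pics/si10.png

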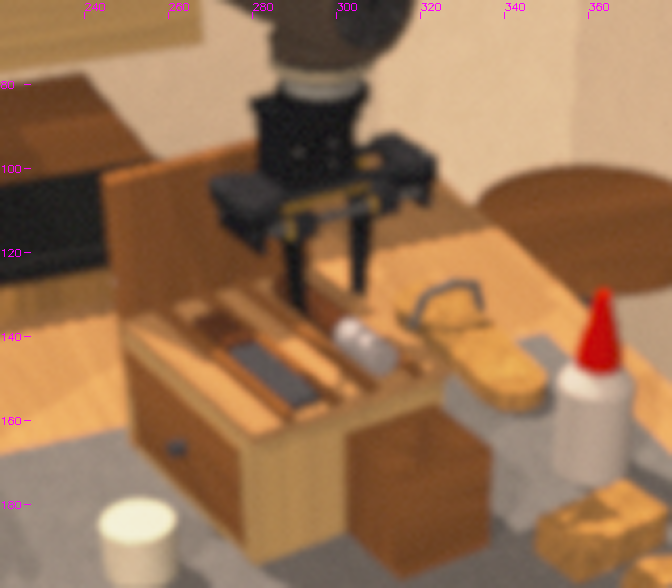

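The fingers at wrist (270,230) and (370,230) are centred over the burnisher at (322,200). Lower and close.

```bash
python3 -m pendant '[[0,0,10,0],[0,0,18.5,0],[0,0,18.5,0],[0,0,18.5,0]]' 0.45;  python3 -m pendant '[[0,0,0,0],[0,0,0,0],[0,0,0,0],[0,0,0,0],[0,0,0,0]]' 1.0
python3 - <<'E'
from h import *
print(env.state()['eef_pos'],env.state()['ft_force'],env.state()['opening']*95)
p=grab("wrist"); crop(p,130,0,530,300,1.9,"wr11")
E
```

```text
t: 9.9
eef_pos: [598.1, 208.5, 147.1]
tcp_rot: [3.137, -0.003, 0.156]
ft_force: [-0.5, 0.8, -0.3]
opening: 0.553
t: 10.52
eef_pos: [598.2, 208.5, 147.2]
tcp_rot: [3.137, -0.004, 0.156]
ft_force: [0.8, 0.3, 0.6]
opening: 0.29
[598.21377374 208.49139199 147.18019337] [0.75956581 0.30371005 0.60966915] 27.593327308118262
```

View pics/wr11.png

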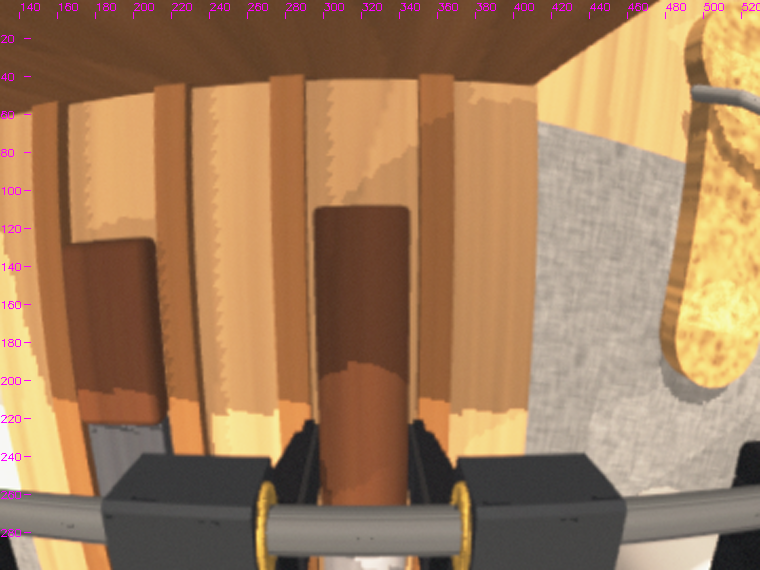

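Gripped at 28 mm. I'll slide it 45 mm toward the lip, which leaves the head about 27 mm past the lip, short of tipping.

```bash
python3 -m pendant '[[0,8,0,0],[0,18,0,0],[0,28,0,0],[0,38,0,0],[0,45,0,0],[0,45,0,0],[0,45,0,0]]' 1.0;  python3 -m pendant '[[0,0,0,0],[0,0,0,0],[0,0,0,0]]' 0.45
python3 - <<'E'
from h import *
print(env.state()['eef_pos'],env.state()['ft_force'],env.state()['opening']*95)
p=grab("wrist"); crop(p,130,0,530,300,1.9,"wr12")
p=grab("side"); crop(p,220,60,380,200,4.2,"si12")
E
```

```text
t: 11.45
eef_pos: [605.1, 163.8, 147.3]
tcp_rot: [3.137, -0.003, 0.156]
ft_force: [-0.2, -1.5, -1.1]
opening: 0.29
t: 11.82
eef_pos: [605.2, 164.0, 147.3]
tcp_rot: [3.137, -0.004, 0.156]
ft_force: [-0.1, 0.8, 0.5]
opening: 0.525
[605.16857656 164.01752782 147.3243884 ] [-0.12642703  0.78035316  0.52123785] 49.86214711007696
```

View pics/wr12.png

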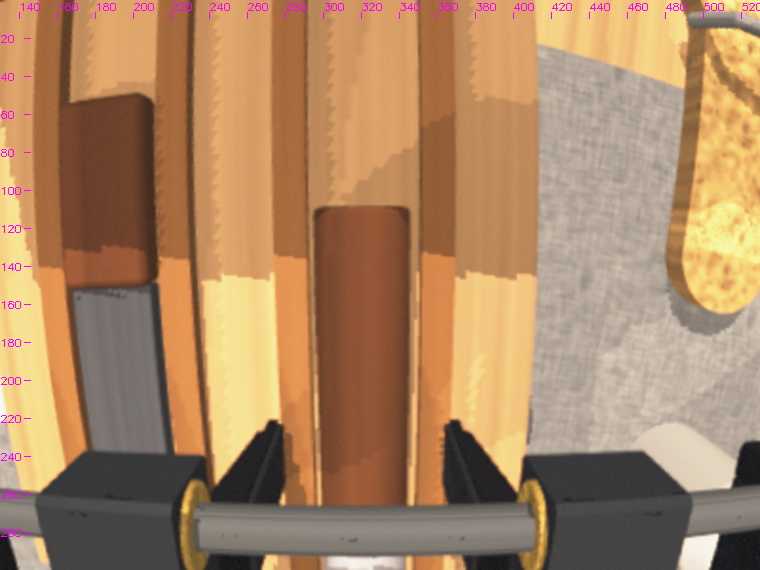

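View pics/si12.png

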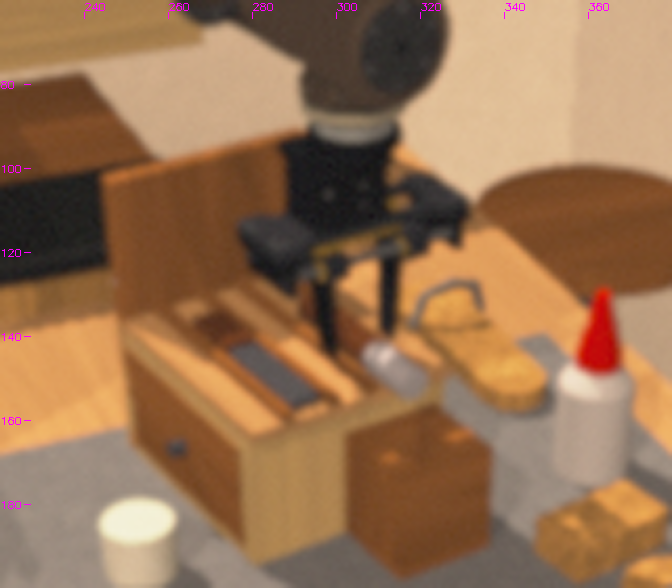

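The burnisher slid 45 mm and still lies level, head past the lip at side (316,147), tail at wrist (320,110). The tail now has about 85 mm behind it, so an upright finger fits. I'll rise, close and come down behind the tail.

```bash
python3 -m pendant '[[0,0,-20,0],[0,0,-40,0],[0,-40,-45,0],[0,-92,-45,0],[0,-92,-45,0],[0,-92,-45,0]]' 0.45;  python3 -m pendant '[[0,0,0,0],[0,0,0,0],[0,0,0,0],[0,0,0,0],[0,0,0,0]]' 1.0
python3 - <<'E'
from h import *
print(env.state()['eef_pos'],env.state()['ft_force'],env.state()['opening']*95)
Rk=pose(557.074,207.346,1.725); I=np.linalg.inv(Rk); print((I@T()[:,3]).round(1))
p=grab("side"); crop(p,220,60,380,200,4.2,"si13")
p=grab("scene"); crop(p,370,170,520,300,4.5,"sc13")
E
```

```text
t: 12.68
eef_pos: [590.6, 254.9, 191.8]
tcp_rot: [3.137, -0.003, 0.156]
ft_force: [-0.5, -0.4, 0.6]
opening: 0.552
t: 13.3
eef_pos: [590.6, 254.8, 191.8]
tcp_rot: [3.137, -0.003, 0.156]
ft_force: [0.3, -0.8, -0.5]
opening: 0.079
[590.6226966  254.79406102 191.79047495] [ 0.29191505 -0.7948206  -0.49362351] 7.52205297207478
[ 41.7 -40.4 191.8   1. ]
```

View pics/si13.png

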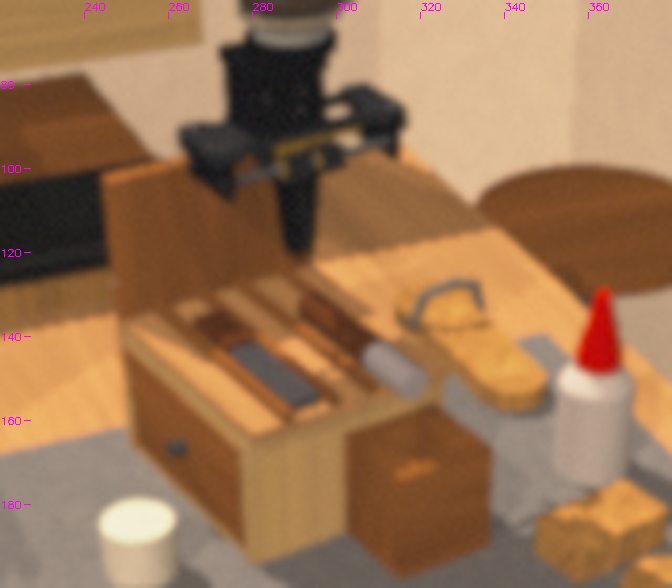

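View pics/sc13.png

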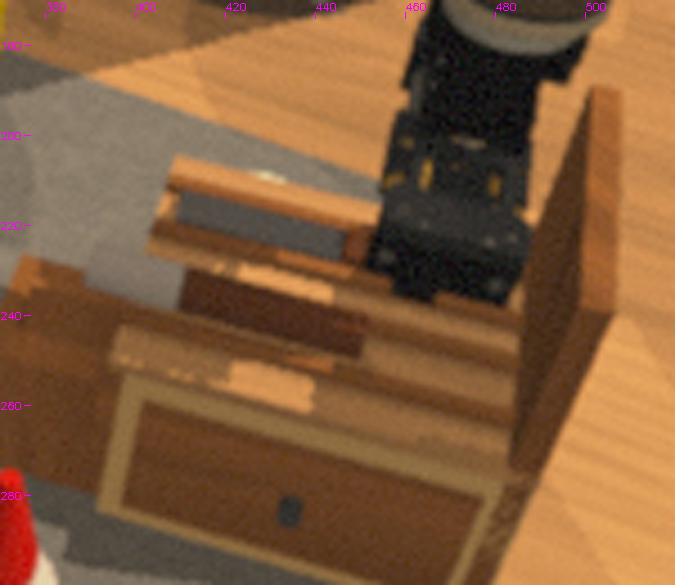

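The finger stands at side (297,120), clear between the tail and the back board. Lower to z ≈ 147.

```bash
python3 -m pendant '[[0,0,15,0],[0,0,30,0],[0,0,45,0],[0,0,45,0]]' 1.0
python3 - <<'E'
from h import *
print(env.state()['eef_pos'],env.state()['ft_force'],env.state()['opening']*95)
p=grab("wrist"); crop(p,130,0,530,300,1.9,"wr14")
p=grab("side"); crop(p,220,60,380,200,4.2,"si14")
E
```

```text
t: 13.9
eef_pos: [590.2, 254.5, 145.0]
tcp_rot: [3.136, -0.0, 0.156]
ft_force: [-0.0, -0.3, 0.9]
opening: 0.001
[590.15472269 254.48920827 144.95904708] [-0.02388072 -0.2632795   0.94550779] 0.12517136526837286
```

View pics/si14.png

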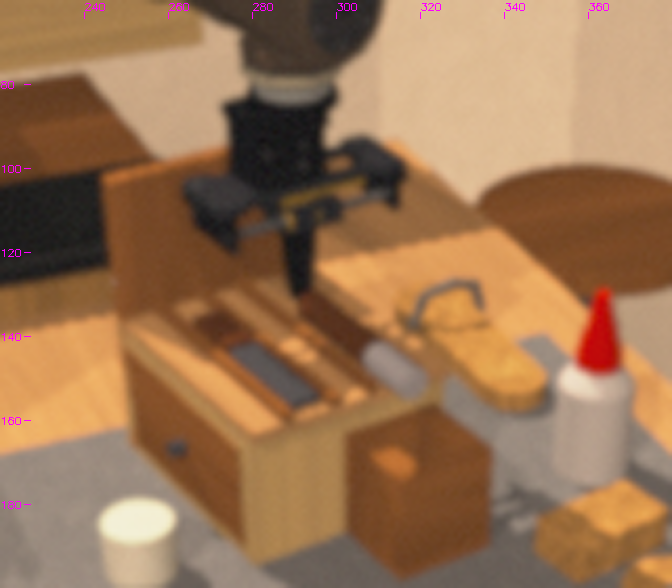

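Finger is behind the tail. Pushing slowly.

```bash
python3 -m pendant '[[0,4,0,0],[0,8,0,0],[0,11,0,0],[0,14,0,0],[0,17,0,0],[0,20,0,0],[0,20,0,0],[0,20,0,0]]' 1.0
python3 - <<'E'
from h import *
print(env.state()['eef_pos'],env.state()['ft_force'])
p=grab("side"); crop(p,220,60,380,200,4.2,"si15")
p=grab("scene"); crop(p,350,170,500,300,4.5,"sc15")
E
```

```text
t: 15.0
eef_pos: [593.9, 234.7, 146.6]
tcp_rot: [3.136, -0.003, 0.157]
ft_force: [-0.3, 0.3, 0.4]
opening: 0.002
[593.92538135 234.69038295 146.58653628] [-0.28538647  0.31187358  0.35133216]
```

View pics/si15.png

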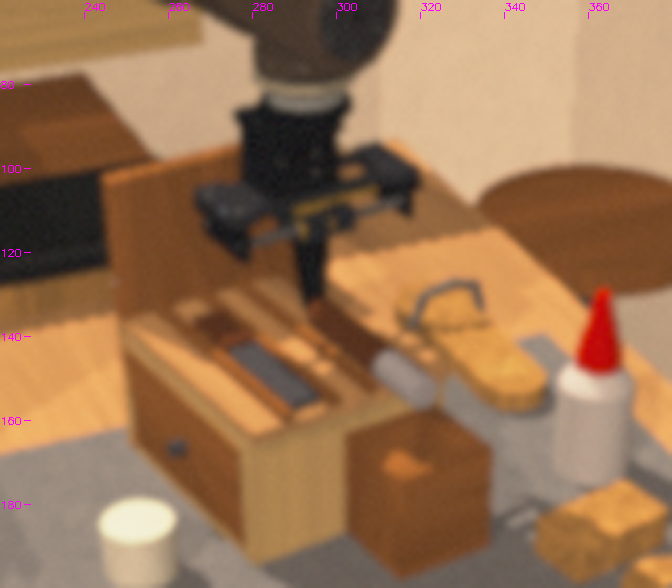

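View pics/sc15.png

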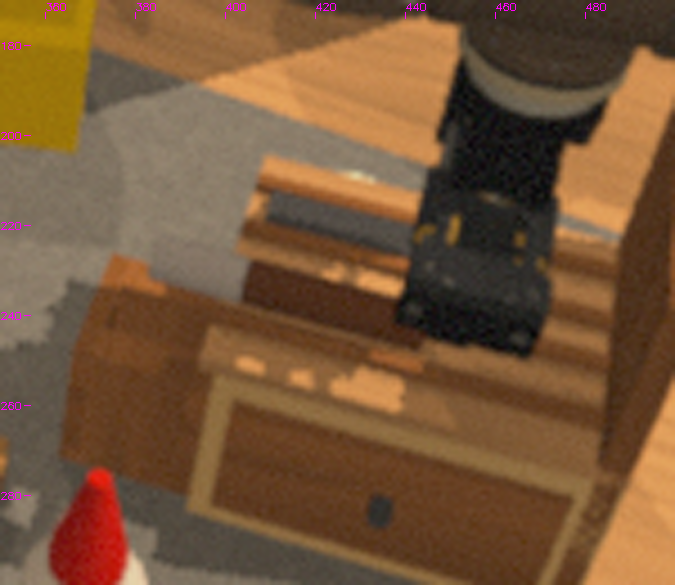

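It is still lying level, head at about 38 mm past. I'll push a bit further.

```bash
python3 -m pendant '[[0,2,0,0],[0,4,0,0],[0,6,0,0],[0,8,0,0],[0,8,0,0],[0,8,0,0],[0,8,0,0],[0,8,0,0]]' 1.0
python3 - <<'E'
from h import *
print(env.state()['eef_pos'],env.state()['ft_force'])
p=grab("side"); crop(p,220,60,380,200,4.2,"si16")
p=grab("scene"); crop(p,350,170,500,300,4.5,"sc16")
E
```

```text
t: 16.1
eef_pos: [595.1, 226.8, 146.5]
tcp_rot: [3.136, -0.002, 0.157]
ft_force: [0.0, 0.4, 0.9]
opening: 0.002
[595.08242383 226.83330391 146.51530852] [0.00904551 0.43911245 0.88360813]
```

View pics/si16.png

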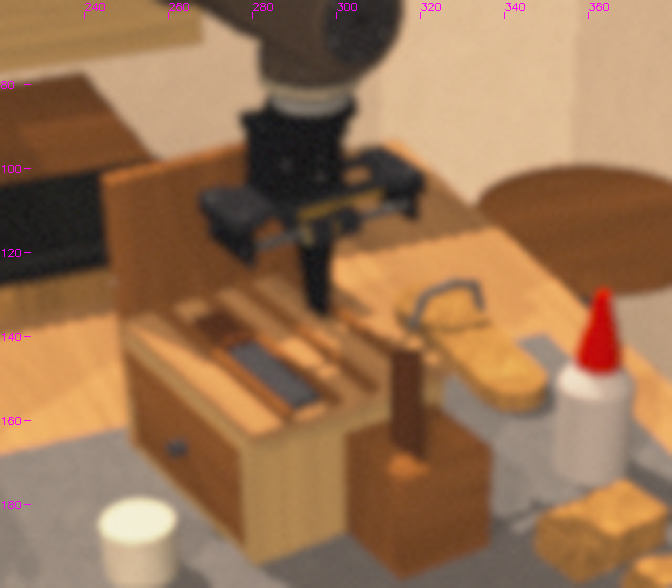

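View pics/sc16.png

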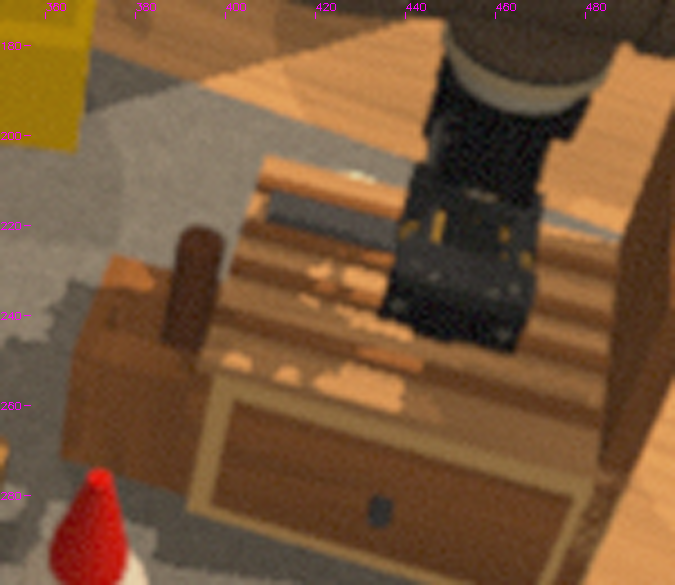

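The burnisher tipped and dropped; it stands in the slot with its tail top at side (316,144) and scene (394,222). I'll retreat and verify.

```bash
python3 -m pendant '[[0,0,-25,0],[0,0,-60,0],[0,0,-100,0],[0,0,-100,0],[0,0,-100,0],[0,0,-100,0]]' 1.0
python3 - <<'E'
from h import *
P={n:grab(n) for n in("side","scene")}
crop(P["side"],280,110,380,220,5,"si17"); crop(P["scene"],350,200,450,310,5,"sc17")
for n in P: cv2.imwrite(f"pics/{n}17f.png",P[n]["pixels"][:,:,::-1])
(o1,d1),(o2,d2)=ray(P["side"],316.4,144.5),ray(P["scene"],394.3,222)
A=np.c_[d1,-d2]; s=np.linalg.lstsq(A,o2-o1,rcond=None)[0]
X=(o1+d1*s[0]+o2+d2*s[1])/2
print("tail top world",X.round(1),"gap",np.linalg.norm(A@s-(o2-o1)).round(1),"rack",(np.linalg.inv(pose(557.074,207.346,1.725))@[*X,1]).round(1))
E
```

```text
t: 16.95
eef_pos: [594.4, 227.2, 245.3]
tcp_rot: [3.136, -0.0, 0.157]
ft_force: [-0.5, -0.3, -0.2]
opening: 0.001
tail top world [614.7  88.8 171.2] gap 0.9 rack [-126.   -38.7  171.2    1. ]
```

View pics/si17.png

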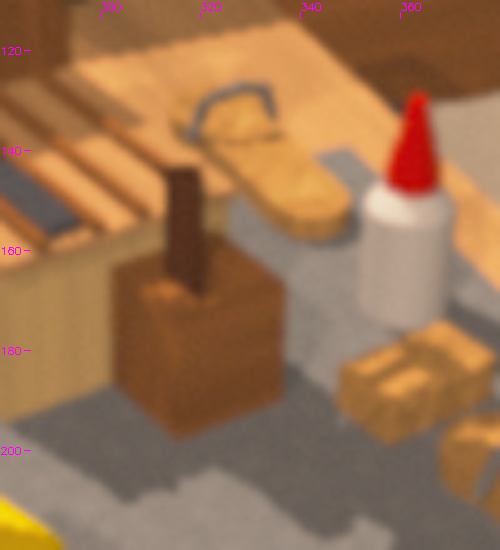

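View pics/sc17.png

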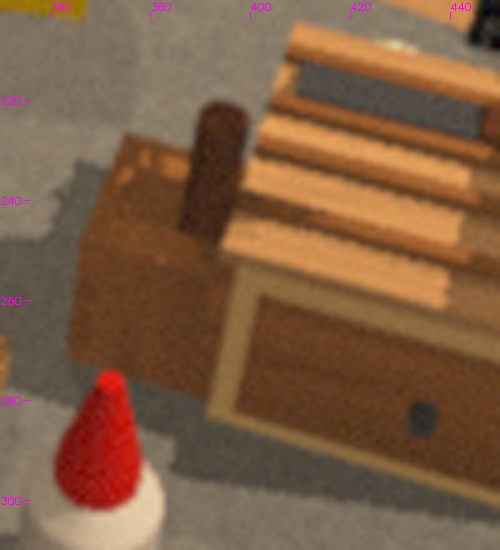

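View pics/scene17f.png

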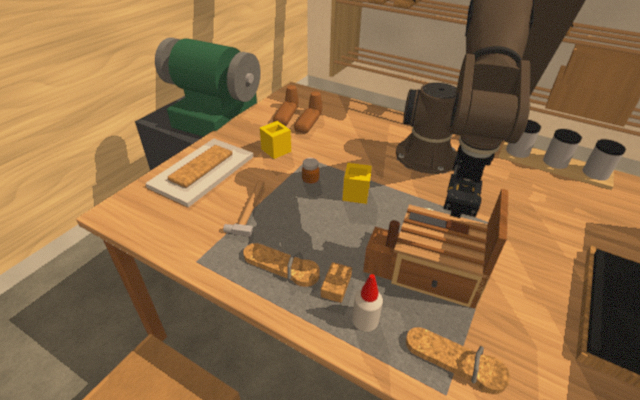

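The tail is at 171 mm, so the head is on the slot floor at about 12 mm and nearly upright. The block is still against the rack, and the rasp and bystanders are where they were. Handing in.

```bash
python3 -c "
from cell import job
print(job.job_done())"
```

```text
the job is handed in; nothing more can be done
None
```

The burnisher is in the wooden block's slot, standing head down, and the job is handed in at about 17 s of the 61 s allowed.

- **Block:** I pinched the block's side wall and dragged it, turning it square, until it met the rack front. My overlay then put it about 1 mm off snug and about 1 mm off the lane's centre, with the burnisher still lying in its lane.
- **Burnisher:** The arm only turns about its own axis, so I could not tilt the fingers behind the tail as suggested. Instead I gripped the burnisher level in its lane, slid it 45 mm without lifting it, let go, and pushed its tail with the closed fingers until it tipped in.
- **Last checks:** The tail top measured 171 mm high, which puts the head at the slot bottom, and the burnisher stands nearly vertical. By eye, the block is still against the rack and the rasp and bystanders look unmoved. The gripper was raised clear.
- **Disagreement:** The networks' positions for the same things differed by up to about 50 mm between the scene and side cameras. I used my own fits of the rack and block corners instead, which agreed to about 3 pixels. No other check failed.

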